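# Feed the cheese along the slicer's fence with the pusher

## Task

Load the cheese slicer for its first cut. Take the wooden pusher from its stand and, touching the cheese only with the pusher, first press the block flat against the fence while it is still on the open part of the board, then feed it along the fence without letting it come away, under the clear guard and the sprung hold-down bar, until its front sits square against the stop plate. Then stand the pusher back upright in its stand, leaving everything else on the bar where it is.

Things in the scene. Friction and masses are not known exactly. Their poses are not given: they have to be found in the camera images.
- slicer: Fixed cheese slicer: light beech board 290 x 125 mm, raised blade arm at its far end. Origin on the bar top under the board; x = feed direction, along the fence, away from the robot; y = to the fence (robot's left); z up. In this frame, mm: board x -145..145, y -65..60, top z 22. Blade arm fixed at x 95..120, rising from the fence side to the right, up to z 270.
- fence_face (a point): Point on the inner face of the fence, a wooden bar along the board's left side; slicer frame (mm) x -75, y 38, z 41. The fence runs along x from -145 to 120, face at y = 38, top at z = 60, 12 thick. Beyond the fence a 0.49 m tall coffee machine fills y > 0.27, x > 0.5 m.
- stop_face (a point): Point on the face of the upright steel stop plate at the far end of the board; slicer frame (mm) x 120, y 13, z 45. The plate spans y -27..38 and reaches up to z 74.
- guard_edge (a point): Middle of the clear guard's front edge, underside: slicer x 20, y 13, z 114 (mm). Flat cover x 20..95, top z 118, on steel side plates; right plate's inner face y -27, outer -31: way under it is 65 wide to the fence. A block pushed home has its rear 30 mm inside this edge, so the pusher must lean back there (top to the robot), 23 to 45 degrees from vertical, to clear the cover.
- hold_down (a joint): Angle (rad) of the sprung hold-down under the guard, a fork with a thick round steel bar (20 mm, 44 mm long) across the way at slicer x = 73 mm, its underside 41.5 mm above the board: 0 at rest, about 0.09 when it rests on the cheese. The moving block lifts it by itself; that takes 1 to 2 N.
- cheese: Firm pale-yellow block of cheese with a brown top rind, 70 (x) x 50 (y) x 45 (z) mm, 0.15 to 0.32 kg, on the open part of the board, long side roughly along the fence, 10 to 25 mm off the fence and up to 0.2 rad askew. Origin at the centre of its underside; x along the 70 mm side, z up.
- cheese_center (a point): Centre of the cheese block, half-way up (22.5 mm over the board). When home it is at slicer x = 85, y = 13 mm.
- pusher_grip (a point): Where to grip the pusher: on its stem's axis, 148 mm above its underside. Straight light-wood stick, 168 mm long, 70 g: foot 16 (its x) x 36 (its y) x 20 mm high, stem 14 (x) x 24 (y) mm up to 160 mm, then a narrower rounded end. At the start it stands upright in the stand with its axes along the stand's.
- pusher_foot (a point): Centre of the pusher's foot, 10 mm above its underside, 138 mm below pusher_grip along the stick.
- pusher: The pusher; origin at the centre of the foot's underside, z along the stick to its top end, y along the foot's 36 mm width.
- stand: Pusher stand, fixed: brown wooden socket 34 x 54 mm, 48 mm high, on a foot plate 60 x 85 mm. Opening 24 (its x) x 44 (its y) mm, walls 5 mm. Origin on the bar's surface under its centre. A 0.33 m tall water dispenser (front at about x 0.47, y -0.15 to 0.01 m) stands between it and the slicer: pass in front of it.
- stand_floor (a point): Centre of the stand's inner floor, 6 mm above the bar; the socket is open from here up to 48 mm.
- tea_box: Open dark wooden box with tea sachets, 109 x 88 x 60 mm (sachets reach 80 mm up). Bystander. Origin at its underside.
- mug: Salmon and cream mug, 88 x 116 x 90 mm. Bystander. Origin at its underside.
- glass: Small clear glass, 49 mm across, 62 mm high. Bystander. Origin at its underside.
- honey_jar: Glass jar with a white lid, 58 x 62 x 99 mm. Bystander. Origin at its underside.
- fork: Steel fork 193 x 26 x 15 mm lying near the front edge. Bystander. Origin at its underside.
- scoop: Steel coffee scoop 41 x 136 x 20 mm lying near the front edge. Bystander. Origin at its underside.
There are look-alikes about, which are no part of the job. What is shaped like the cheese but green or purple is not meant.

How it is judged:
On the way, in this order (a step that is already met when the one before it is completed fails the run):
1. the pusher is out of its stand (height (world z) of pusher_foot above 0.06 m), for 0.1 s.
2. the cheese lies flat against the fence (gap under 4 mm, square within 4 degrees) while its front is not more than 10 mm under the guard (y of cheese_center in the frame of slicer above 0.009 m and angle between the x axis of cheese and the x axis of slicer, either way round below 0.07 rad and x of cheese_center in the frame of slicer below -0.005 m), for 0.1 s.
3. the cheese is at the stop plate, flat against the fence, under the hold-down (x of cheese_center in the frame of slicer between 0.0815 and 0.089 m and y of cheese_center in the frame of slicer between 0.0095 and 0.0165 m and angle between the x axis of cheese and the x axis of slicer, either way round below 0.05 rad and value of joint hold_down above 0.05 rad), for 0.2 s.
At the end, for the whole second after the job is handed in: The cheese touches the stop plate (within 3.5 mm) and the fence (within 3.5 mm), square within 3 degrees, flat on the board under the hold-down bar; the pusher stands released in its stand, foot down in the socket and within 20 degrees of upright; all is at rest (all of step 3 and horizontal distance between pusher_foot and stand_floor below 0.012 m and height (world z) of pusher_foot below 0.026 m and angle between pusher's own z axis and vertical below 0.35 rad and angle between cheese's own z axis and vertical below 0.06 rad and linear speed of each of cheese, pusher below 0.02 m/s).
It fails at once if the gripper or arm touches the cheese (contact force between any of the fingers, the arm and cheese above 0.5 N).
It fails at once if the cheese comes more than 6 mm away from the fence after it has gone more than 10 mm under the guard (x of cheese_center in the frame of slicer above -0.005 m and y of cheese_center in the frame of slicer below 0.007 m).
It fails at once if the cheese is tipped or lifted (over 17 degrees) (angle between cheese's own z axis and vertical above 0.3 rad).
It fails at once if a bystander is moved by more than 30 mm (distance of any of tea_box, mug, glass, honey_jar, fork, scoop from where it was at the start of the episode above 0.03 m).
It also fails if it takes over 67 s, if anything falls off the work surface, if the arm or the gripper's body presses on something with over 40 N, if the wrist force passes 120 N, or if a joint passes its speed limit or range.

## Robot

A 7-joint arm with a two-finger parallel gripper is mounted at the origin on a cart in front of the work surface, level with it; the furniture and walls round the work are solid. World frame = base frame: x ahead of the robot, y to its left, z up, the work surface at z = 0. Lengths are in m, angles in rad, forces in N, time in s.
With the tool pointing down it reaches from about 0.4 to 0.875 m from the base axis. Payload 19.3 kg.
Tool frame: the origin (TCP) lies at the very end of the fingers, on their centre line; the grasp point (between the pads) lies 19 mm behind it; z points along the fingers, y is the line along which they close (so a half turn about z gives the same grasp; the last joint's range is limited). The gripper opens to 85 mm and grips with 20 to 120 N. Pads are 22 mm wide; open, the fingers measure 114 mm over their backs; the gripper's body (76 mm by 85 mm) begins 54 mm behind the grasp point. The pads swing forward as they close: fully open they stand 13 mm farther back than shut.
Start: joints at [-1.253, 0.521, -0.036, 1.599, 0.021, 1.021, -0.113], TCP at [0.236, 0.579, 0.201] pointing down, gripper open.
Joint ranges: [-2.91, 2.91], [-0.3, 2.13], [-1.5, 1.42], [0.17, 2.43], [-1.26, 4.41], [0.16, 1.93], [-2.52, 2.52]. Speed limits (rad/s): [1.89, 1.89, 2.39, 2.39, 3.01, 3.01, 3.01].

## Interface

Orientations are given as a rotation vector (axis times angle).
In Python, from workcell import manip gives the robot as it stands. The module is installed in compiled form; this text tells all that it offers.
- The arm moves only by the tool play_rows, never from a script. Its argument "motion" is a list of rows, each a list of 7 numbers: the turn, a rotation vector about the tool's x, y, z in rad, then the shift along the tool's x, y, z in m, then the closure in counts, from 0 (fully open) to 255 (shut). A call has 1 to 8 rows; each row shifts and turns the commanded pose from where the row before left it, along the tool's axes as they then stand; what a row does not reach is not made up. A row lasts 1/8 s, in which the tool goes at most 62.5 mm and 10.7 degrees, less where a joint would pass 70% of its speed; a pose out of reach is approached as far as the arm can. A call is refused whole if a number of a shift passes 0.0625 or a number of a turn 0.188, either way. A call with a gripper value outside its range is refused whole. The fingers move at their own pace and stop on an object; the grip force is fixed at half the most. Time passes only in rows, so rows that do not move let the fingers close. It gives the time, the measured TCP pose, the force, the opening and the grip force at its end, in the units of the state.
- manip.observe(): the state, without advancing time (a new reading comes with each control period).
- manip.grab_frame(name): name is "side" or "top" or "wrist"; returns a dict with "img" (420x560x3 uint8, red, green, blue), "mtx" (3x3 intrinsics, pixels), "D" ([k1, k2, p1, p2, k3] as OpenCV has them; the pictures are not rectified), "world_from_camera" (4x4, takes a point from camera to world coordinates). Camera axes: x right, y down, z forward; pixel columns grow to the right and rows downward; lengths in m; the calibration is good to about 2 mm. A picture is of the moment at which its call begins. There is no depth.
- manip.finish_job(): hands the job in; it is judged then, once.
Trained networks look in a picture, given as the dict that the camera call returned (one of the last four; its "shot" number tells which), for a name from the list of things; names that differ only in an ending like _2 or _b are one class to them, and where a whole thing is asked for, a point or a joint stands for the part that bears it (a point fixed in the world has none). Each returns a list of dicts, best first, with "conf" (0 to 1); they miss things now and then, are a little off and sometimes report something else, mostly with a low value. They report only what shows in the picture. A call takes as long as a camera call. They do not tell look-alikes from the thing itself.
- manip.spot_in(picture, target): "at" ([x, y, z] in m, in world coordinates, good to about 4 mm: the middle of the surface that is visible of it).
- manip.trace(picture, target): "region" (420x560 bool, what is visible of it).
The state is a dict: "time": time; "qpos": joint angles; "joint_velocities": joint speeds; "joint_efforts": joint torques, N m; "ee_pos": TCP position; "ee_rot": TCP orientation; "ft_force": force on the tool from outside, world axes, zero at the start; "torque": the same for the moment, N m; "opening": opening from 0.0 (shut) to 1.0 (fully open); "finger_force": force on a finger pad.
Only numpy, scipy, OpenCV 4.12 (cv2) and the standard library are available. Lean on these libraries where they do the work, as an engineer would, in place of code of your own. Each camera call takes 0.05 s, during which the arm holds its last target. There are 200 camera calls.

## Working session

There is one attempt and no reset: what is moved stays moved. The work goes in short steps, Python scripts to look and compute and a tool call to move; the robot and the scene stay as the last step left them, time stands still between calls to the robot, and variables do not carry over. Pictures are saved under pics/ and viewed, at most 10 in all, crops included, and the job is handed in when it is done.

Besides the shell and the picture viewer there is one more tool, called after "Call:" as name([rows], argument=value, ...), one row to a line, values as JSON. play_rows: Moves the arm, as the interface text tells. Its arguments: {"type":"object","properties":{"motion":{"type":"array","items":{"type":"array","items":{"type":"number"}}}},"required":["motion"]}

```bash
mkdir -p pics; cat > h.py <<'E'
import numpy as np,cv2
from workcell import manip
from scipy.spatial.transform import Rotation as R
def snap(n,fn=None):
    p=manip.grab_frame(n)
    if fn: cv2.imwrite('pics/'+fn,cv2.cvtColor(p['img'],cv2.COLOR_RGB2BGR))
    return p
def ray(p,uv):
    n=cv2.undistortPoints(np.array([[uv]],float),p['mtx'],p['D'])[0,0]
    T=p['world_from_camera'];d=T[:3,:3]@np.array([*n,1]);return T[:3,3],d/np.linalg.norm(d)
def onz(p,uv,z):
    o,d=ray(p,uv);return o+d*(z-o[2])/d[2]
def proj(p,P):
    T=np.linalg.inv(p['world_from_camera']);rv=cv2.Rodrigues(T[:3,:3])[0]
    return cv2.projectPoints(np.array(P,float).reshape(-1,1,3),rv,T[:3,3],p['mtx'],p['D'])[0][:,0]
E
python3 - <<'E'
from h import *
s=manip.observe();print({k:np.round(v,3).tolist() for k,v in s.items()})
a=[]
for n in('top','side'):
    p=snap(n,n+'1.png');a.append(cv2.imread('pics/'+n+'1.png'))
    print(n,p['world_from_camera'].round(3).tolist())
    for t in('cheese','pusher','stand','slicer','fence_face','stop_face','guard_edge','pusher_grip','pusher_foot','cheese_center','stand_floor','tea_box','mug','glass','honey_jar','fork','scoop'):
        r=manip.spot_in(p,t);print(n,t,[(np.round(x['at'],3).tolist(),round(x['conf'],2),proj(p,x['at'])[0].round().tolist()) for x in r[:4]])
E
```

```text
{'time': 0.0, 'qpos': [-1.253, 0.522, -0.036, 1.6, 0.021, 1.021, -0.113], 'joint_velocities': [0.001, 0.001, 0.0, -0.002, 0.001, 0.001, -0.001], 'joint_efforts': [0.0, -92.711, 1.98, -36.993, 0.018, 0.008, -0.0], 'ee_pos': [0.236, 0.578, 0.201], 'ee_rot': [-0.605, -3.083, 0.002], 'ft_force': [-0.082, -0.356, -0.441], 'torque': [-0.051, 0.047, -0.037], 'finger_force': 0.0, 'opening': 0.999}
top [[0.292, -0.753, 0.59, -0.6], [-0.956, -0.219, 0.194, -0.255], [-0.016, -0.621, -0.784, 1.667], [0.0, 0.0, 0.0, 1.0]]
top cheese []
top pusher []
top stand []
top slicer []
top fence_face []
top stop_face []
top guard_edge []
top pusher_grip []
top pusher_foot []
top cheese_center []
top stand_floor []
top tea_box []
top mug []
top glass []
top honey_jar []
top fork []
top scoop []
side [[0.914, -0.283, 0.289, 0.206], [-0.405, -0.641, 0.652, -0.66], [0.001, -0.714, -0.701, 0.962], [0.0, 0.0, 0.0, 1.0]]
side cheese [([0.552, 0.144, 0.064], 0.75, [272.0, 215.0]), ([0.419, 0.397, 0.043], 0.73, [210.0, 184.0]), ([0.422, 0.587, 0.04], 0.62, [197.0, 155.0]), ([0.539, 0.17, 0.022], 0.58, [266.0, 220.0
[... 673 characters left out ...]
.55, [271.0, 215.0])]
side cheese_center [([0.551, 0.144, 0.067], 0.95, [272.0, 215.0]), ([0.424, 0.586, 0.036], 0.77, [198.0, 156.0]), ([0.418, 0.397, 0.042], 0.64, [210.0, 184.0])]
side stand_floor [([0.382, -0.347, 0.008], 0.66, [290.0, 388.0]), ([0.389, -0.34, 0.115], 0.33, [292.0, 364.0])]
side tea_box [([0.42, -0.206, 0.046], 0.61, [280.0, 324.0])]
side mug [([0.579, -0.253, 0.055], 0.76, [343.0, 315.0]), ([0.381, -0.349, 0.006], 0.27, [289.0, 389.0])]
side glass [([0.667, -0.184, 0.043], 0.71, [357.0, 285.0])]
side honey_jar [([0.671, -0.282, 0.1], 0.67, [383.0, 302.0])]
side fork [([0.354, -0.068, 0.007], 0.58, [238.0, 299.0])]
side scoop [([0.36, 0.27, 0.012], 0.66, [206.0, 218.0])]
```

View pics/top1.png

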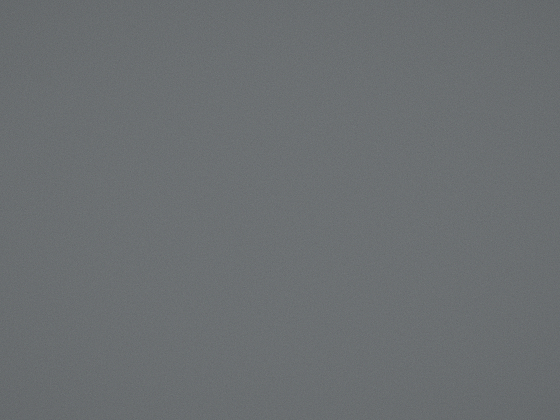

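View pics/side1.png

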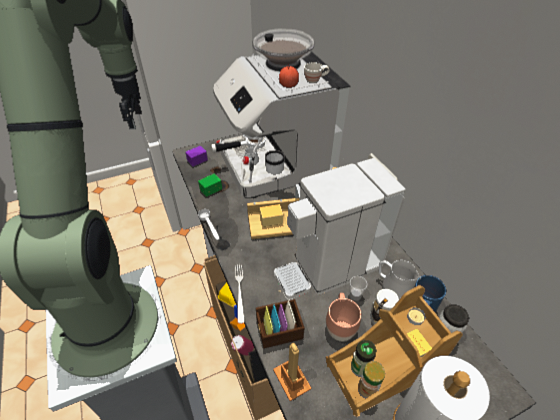

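The top camera is blocked and shows only grey. The side view shows:
- **Cheese candidates:** a yellow block on the board at (271,216), a green one at (210,184) and a purple one at (197,155). I choose the yellow one.
- **Pusher and stand:** the pusher is at (293,362), in its brown stand at (291,385). Pale or yellow shapes in the front shelf at (227,293) are not it.
- **Dispenser:** it hides the guard from this camera, so I'll look with the wrist camera.

```bash
cat >> h.py <<'E'
def tool():
    s=manip.observe();return np.array(s['ee_pos']),R.from_rotvec(s['ee_rot']),s
def down(yaw,lean=0,leanaz=0):
    "tool y at azimuth yaw (world), pointing down; then tool top leaned towards azimuth leanaz by lean rad"
    y=np.array([np.cos(yaw),np.sin(yaw),0]);z=np.array([0,0,-1.]);x=np.cross(y,z)
    r=R.from_matrix(np.c_[x,y,z]);ax=np.array([-np.sin(leanaz),np.cos(leanaz),0])
    return R.from_rotvec(ax*lean)*r
def plan(wp,n,start=None):
    "wp: list of (pos,rot); n rows each"
    if start is None: p,r,_=tool()
    else: p,r=start
    for (P,Q),k in zip(wp,n):
        P=np.array(P,float);w=(r.inv()*Q).as_rotvec()/k;d=(P-p)/k
        rows=[]
        for i in range(k):
            rr=r*R.from_rotvec(w*i);rows.append([round(float(v),4) for v in np.r_[w,rr.inv().apply(d)]])
        print('leg',rows if np.linalg.norm(w)>.003 else (k,rows[0]));p,r=P,Q
E
python3 - <<'E'
from h import *
p,r,s=tool();w=snap('wrist');T=w['world_from_camera']
print('cam in tool',r.inv().apply(T[:3,3]-p).round(3),(r.as_matrix().T@T[:3,:3]).round(2).tolist(),w['mtx'].round(0).tolist())
plan([([.36,.14,.45],down(.2)),],[8])
im=cv2.imread('pics/side1.png')
a=cv2.resize(im[180:260,215:315],None,fx=4,fy=4,interpolation=2);b=cv2.resize(im[330:410,250:350],None,fx=4,fy=4,interpolation=2)
cv2.imwrite('pics/c1.png',np.hstack([a,b]))
E
```

```text
cam in tool [ 0.072  0.    -0.172] [[-0.0, -0.96, -0.28], [1.0, -0.0, 0.0], [-0.0, -0.28, 0.96]] [[302.0, 0.0, 280.0], [0.0, 302.0, 206.0], [0.0, 0.0, 1.0]]
leg [[-0.0, 0.0, 0.1229, -0.035, -0.0449, -0.0311], [-0.0, 0.0, 0.1229, -0.0403, -0.0403, -0.0311], [-0.0, 0.0, 0.1229, -0.0449, -0.035, -0.0311], [-0.0, 0.0, 0.1229, -0.0489, -0.0293, -0.0311], [-0.0, 0.0, 0.1229, -0.0521, -0.0231, -0.0311], [-0.0, 0.0, 0.1229, -0.0545, -0.0165, -0.0311], [-0.0, 0.0, 0.1229, -0.0561, -0.0097, -0.0311], [-0.0, 0.0, 0.1229, -0.0569, -0.0027, -0.0311]]
```

View pics/c1.png

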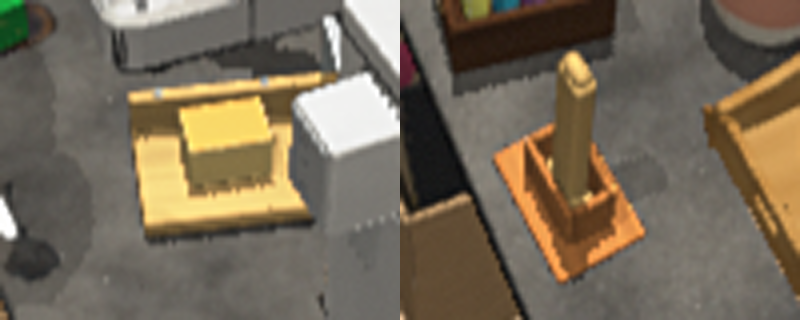

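The crop shows the yellow block on the board (left) and the stick in its socket (right). Now I'll move to view the slicer.

Call:
play_rows([
  [0,0,0.123,-0.035,-0.045,-0.031,0],
  [0,0,0.123,-0.04,-0.04,-0.031,0],
  [0,0,0.123,-0.045,-0.035,-0.031,0],
  [0,0,0.123,-0.049,-0.029,-0.031,0],
  [0,0,0.123,-0.052,-0.023,-0.031,0],
  [0,0,0.123,-0.0545,-0.0165,-0.031,0],
  [0,0,0.123,-0.056,-0.01,-0.031,0],
  [0,0,0.123,-0.057,-0.003,-0.031,0],
])

```text
time: 2.85
ee_pos: [0.3551, 0.1539, 0.4419]
ee_rot: [-1.995, -2.427, -0.002]
ft_force: [1.4, 0.8, -0.8]
opening: 1.0
finger_force: 0.0
```

```bash
python3 - <<'E'
from h import *
p,r,s=tool();print(p.round(3),r.as_matrix()[:,1].round(3),s['qpos'])
plan([([.46,.10,.45],down(0)),],[4])
E
```

```text
[0.355 0.154 0.442] [0.981 0.194 0.001] [-0.91534093 -0.08901373  0.32198117  1.76800491  0.02787174  1.45718287
 -0.40271957]
leg [[0.0001, -0.0002, 0.0487, -0.0183, 0.0231, -0.002], [0.0001, -0.0002, 0.0487, -0.0172, 0.024, -0.002], [0.0001, -0.0002, 0.0487, -0.016, 0.0248, -0.002], [0.0001, -0.0002, 0.0487, -0.0147, 0.0255, -0.002]]
```

Call:
play_rows([
  [0,0,0.049,-0.018,0.023,-0.002,0],
  [0,0,0.049,-0.017,0.024,-0.002,0],
  [0,0,0.049,-0.016,0.025,-0.002,0],
  [0,0,0.049,-0.015,0.0255,-0.002,0],
  [0,0,0,0,0,0,0],
])

```text
time: 3.48
ee_pos: [0.4612, 0.1014, 0.4484]
ee_rot: [2.221, 2.221, -0.001]
ft_force: [0.2, -0.3, 0.0]
opening: 0.997
finger_force: 0.0
```

```bash
python3 - <<'E'
from h import *
p=snap('wrist','w1.png')
np.savez('w1.npz',**{k:p[k] for k in('mtx','D','world_from_camera','img')})
for t in('cheese','slicer'):
    for x in manip.trace(p,t)[:2]:
        m=x['region'].astype(np.uint8);print(t,x['conf'],m.sum(),cv2.minAreaRect(cv2.findNonZero(m)))
for t in('cheese_center','fence_face','stop_face','guard_edge'):
    print(t,[(np.round(x['at'],3).tolist(),round(x['conf'],2)) for x in manip.spot_in(p,t)[:2]])
E
```

```text
cheese 0.63 1191 ((331.17510986328125, 121.99458312988281), (41.636207580566406, 29.485233306884766), 12.264774322509766)
slicer 0.9 11243 ((397.0201416015625, 136.11410522460938), (222.77450561523438, 90.40528106689453), 20.95577621459961)
slicer 0.72 92 ((251.5, 342.0), (12.0, 7.0), 90.0)
cheese_center [([0.551, 0.16, 0.067], 0.64)]
fence_face [([0.656, 0.141, 0.05], 0.7)]
stop_face [([0.656, 0.136, 0.054], 0.87)]
guard_edge [([0.654, 0.142, 0.05], 0.79)]
```

View pics/w1.png

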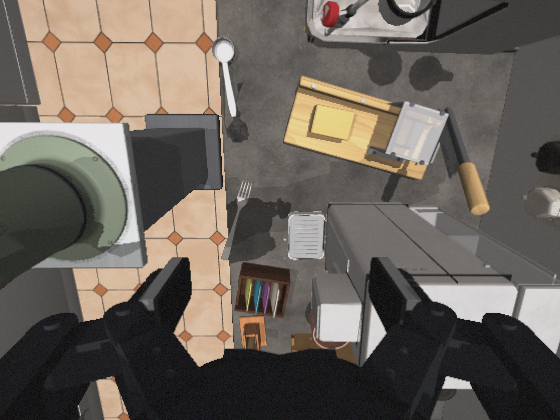

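```bash
python3 - <<'E'
from h import *
im=cv2.imread('pics/w1.png')[65:190,275:475]
cv2.imwrite('pics/c2.png',cv2.resize(im,None,fx=4,fy=4,interpolation=cv2.INTER_CUBIC))
E
```

```text
(no output)
```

View pics/c2.png

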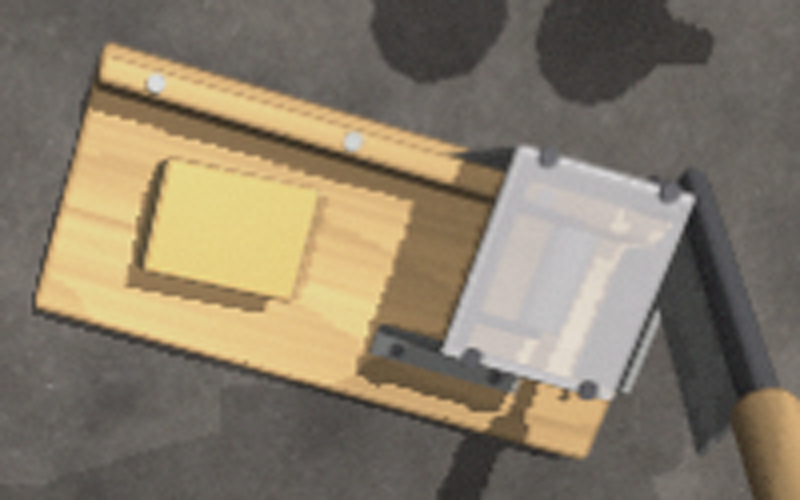

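```bash
cat >> h.py <<'E'
from scipy.optimize import least_squares
def fit(p,L,uv,x0):
    L=np.array(L)/1000.
    def P(v): return (R.from_euler('z',v[2]).apply(L)+[v[0],v[1],0])
    f=lambda v:(proj(p,P(v))-uv).ravel()
    s=least_squares(f,x0);return s.x,f(s.x).reshape(-1,2)
E
python3 - <<'E'
from h import *
p=dict(np.load('w1.npz'))
c=lambda a:np.array(a)/4.-.375+[275,65]
L=[[-145,-65,22],[145,-65,22],[-145,50,60],[-145,38,60],[20,-31,118]]
uv=c([[37,300],[588,455],[108,45],[97,82],[443,352]])
v,e=fit(p,L,uv,[.6,.15,-.25]);print(v.round(4),e.round(1).tolist())
q=c([[168,160],[318,190],[293,300],[145,268]])
L=[[-35,25,67],[35,25,67],[35,-25,67],[-35,-25,67]]
w,e=fit(p,L,q,[.55,.15,-.25]);print(w.round(4),e.round(1).tolist())
print('cheese in slicer',R.from_euler('z',-v[2]).apply([*(w[:2]-v[:2]),0]),w[2]-v[2])
np.save('sl.npy',v)
# tool now -> stand view
plan([([.36,-.15,.45],down(-.6))],[5])
E
```

```text
[ 0.6249  0.152  -0.2673] [[-0.9, 1.1], [0.5, 1.0], [-0.5, 0.5], [0.3, -1.5], [0.4, -0.7]]
[ 0.5544  0.163  -0.191 ] [[-0.4, -1.0], [1.2, -0.6], [0.2, 0.7], [-1.0, 1.1]]
cheese in slicer [-0.07089583 -0.00803034  0.        ] 0.07632445716783709
leg [[0.0, -0.0001, 0.1208, -0.0505, -0.0202, -0.0003], [0.0, -0.0001, 0.1208, -0.0525, -0.0139, -0.0003], [0.0, -0.0001, 0.1208, -0.0538, -0.0075, -0.0002], [0.0, -0.0001, 0.1208, -0.0543, -0.001, -0.0002], [0.0, -0.0001, 0.1208, -0.0541, 0.0056, -0.0002]]
```

Wrist view: the board's front corners are at crop (37,300) and (100,60). The cheese top is a yellow quad at crop (168,160)–(293,300), and the guard edge is at crop x 443–515. The block is the right one: a plain yellow cheese on the open part of the board. Next I'll look at the stand.

Call:
play_rows([
  [0,0,0.06,-0.05,-0.017,0,0],
  [0,0,0.06,-0.05,-0.014,0,0],
  [0,0,0.06,-0.05,-0.01,0,0],
  [0,0,0.06,-0.05,-0.007,0,0],
  [0,0,0.06,-0.05,-0.004,0.01,0],
  [0,0,0,0,0,0.01,0],
  [0,0,0,0,0,0,0],
])

```text
time: 4.7
ee_pos: [0.3792, -0.1403, 0.4284]
ee_rot: [-2.524, -1.869, 0.0]
ft_force: [0.1, 0.5, 1.3]
opening: 0.996
finger_force: 0.0
```

```bash
python3 - <<'E'
from h import *
print(tool()[0])
p=snap('wrist','w2.png')
np.savez('w2.npz',**{k:p[k] for k in('mtx','D','world_from_camera','img')})
u,v=proj(p,[.385,-.345,.05])[0].round().astype(int);print(u,v)
u0,v0=max(0,u-60),max(0,v-45);print(u0,v0)
cv2.imwrite('pics/c3.png',cv2.resize(cv2.imread('pics/w2.png')[v0:v0+90,u0:u0+120],None,fx=6,fy=6,interpolation=cv2.INTER_CUBIC))
for t in('pusher_grip','stand'):
    print(t,[(np.round(x['at'],3).tolist(),round(x['conf'],2)) for x in manip.spot_in(p,t)[:2]])
E
```

```text
[ 0.37919681 -0.14025156  0.42840656]
313 255
253 210
pusher_grip [([0.393, -0.314, 0.126], 0.65)]
stand [([0.399, -0.31, 0.008], 0.83)]
```

View pics/c3.png

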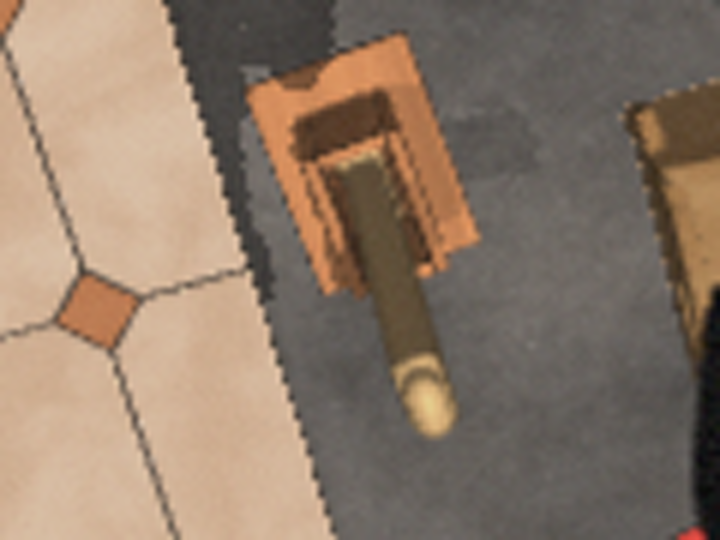

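The crop shows the stand plate with corners (248,88), (405,35) and (480,240). The rim is around the stick at (303,160)–(445,268), and the stick's rounded top is at (433,415).

```bash
python3 - <<'E'
from h import *
p=dict(np.load('w2.npz'))
c=lambda a:np.array(a)/6.-.42+[253,210]
L=[[-30,42.5,6],[30,42.5,6],[30,-42.5,6],[-17,27,48],[17,27,48],[17,-27,48],[-17,-27,48]]
uv=c([[248,88],[405,35],[480,240],[303,160],[395,132],[445,268],[363,295]])
v,e=fit(p,L,uv,[.385,-.34,0]);print(v.round(4),e.round(1).tolist())
print('tip',onz(p,c([433,418]),.174),'stick pred px',((proj(p,[v[0],v[1],.174])-[253,210]+.42)*6).round())
np.save('st.npy',v)
# side check
q=snap('side');P=R.from_euler('z',v[2]).apply(np.array([[-30,42.5,6],[30,42.5,6],[30,-42.5,6],[-30,-42.5,6]])/1000)+[v[0],v[1],0]
print('side crop px',((proj(q,P)-[250,330])*4).round().tolist(), ((proj(q,[v[0],v[1],.174])-[250,330])*4).round())
a=v[2];g=down(a)
print(tool()[0])
plan([([v[0],v[1],.28],g),([v[0],v[1],.135],g)],[5,4])
E
```

```text
[ 0.3962 -0.3268  0.065 ] [[-0.9, 0.1], [0.2, -0.7], [0.3, 0.4], [-0.3, 0.2], [0.8, -0.9], [1.1, 0.1], [-1.3, 1.0]]
tip [ 0.3961901  -0.32879265  0.174     ] stick pred px [[431. 411.]]
side crop px [[89.0, 152.0], [174.0, 108.0], [244.0, 231.0], [156.0, 280.0]] [[175.  62.]]
[ 0.37974209 -0.14015541  0.42889733]
leg [[0.0, 0.0, -0.0721, -0.0347, 0.014, 0.0298], [0.0, 0.0, -0.0721, -0.0357, 0.0115, 0.0298], [0.0, 0.0, -0.0721, -0.0364, 0.0089, 0.0298], [0.0, 0.0, -0.0721, -0.0369, 0.0062, 0.0298], [0.0, 0.0, -0.0721, -0.0373, 0.0036, 0.0298]]
leg (4, [0.0, 0.0, 0.0, 0.0, 0.0, 0.0363])
```

Call:
play_rows([
  [0,0,-0.072,-0.0347,0.014,0.03,0],
  [0,0,-0.072,-0.0357,0.0115,0.03,0],
  [0,0,-0.072,-0.0364,0.009,0.03,0],
  [0,0,-0.072,-0.037,0.006,0.03,0],
  [0,0,-0.072,-0.0373,0.0036,0.03,0],
  [0,0,0,0,0,0,0],
])

```text
time: 5.65
ee_pos: [0.3942, -0.3293, 0.2766]
ee_rot: [-2.151, -2.286, 0.005]
ft_force: [0.6, 0.5, 0.3]
opening: 1.001
finger_force: 0.0
```

```bash
python3 - <<'E'
from h import *
v=np.load('st.npy');p,r,s=tool();print(p,r.as_matrix()[:,1:].round(3).tolist())
p=snap('wrist','w3.png')
print('tip px',proj(p,[v[0],v[1],.174]))
for t in('pusher_grip',):
    print(t,[(np.round(x['at'],3).tolist(),round(x['conf'],2)) for x in manip.spot_in(p,t)[:2]])
plan([([v[0],v[1],.135],down(v[2]))],[4])
E
```

```text
[ 0.39422677 -0.32930856  0.2766225 ] [[0.998, -0.004], [0.061, -0.0], [-0.004, -1.0]]
tip px [[282.08749486 194.31870305]]
pusher_grip [([0.422, -0.196, 0.053], 0.32)]
leg (4, [-0.0002, -0.0, -0.0007, 0.0002, 0.0002, 0.0359])
```

View pics/w3.png

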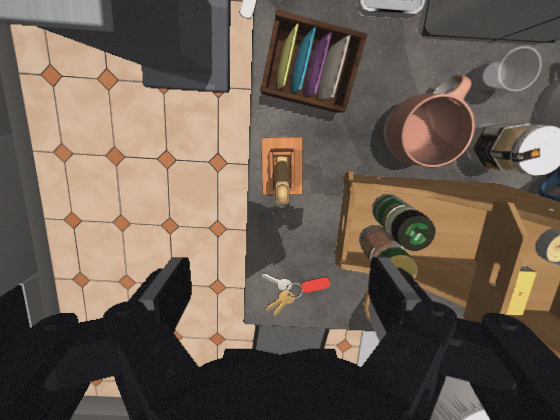

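The stick's tip is at (282,198), within 4 px of the prediction. Descending and gripping.

Call:
play_rows([
  [0,0,0,0.0003,0.0005,0.036,0],
  [0,0,0,0.0003,0.0005,0.036,0],
  [0,0,0,0,0,0.036,0],
  [0,0,0,0,0,0.034,0],
  [0,0,0,0,0,0,0],
  [0,0,0,0,0,0,255],
  [0,0,0,0,0,0,255],
  [0,0,0,0,0,0,255],
])

```text
time: 6.75
ee_pos: [0.3969, -0.3269, 0.1375]
ee_rot: [2.149, 2.29, 0.001]
ft_force: [0.5, 0.4, 0.4]
opening: 0.378
finger_force: 0.0
```

Call:
play_rows([
  [0,0,0,0,0,0,255],
  [0,0,0,0,0,0,255],
  [0,0,0,0,0,0,255],
])

```text
time: 7.12
ee_pos: [0.3967, -0.3272, 0.1372]
ee_rot: [2.15, 2.289, 0.0]
ft_force: [-0.4, 0.4, 7.7]
opening: 0.101
finger_force: 58.9
```

Call:
play_rows([
  [0,0,0,0,0,-0.02,255],
  [0,0,0,0,0,-0.03,255],
  [0,0,0,0,0,-0.03,255],
  [0,0,0,0,0,-0.03,255],
  [0,0,0,0,0,-0.02,255],
  [0,0,0,0,0,-0.01,255],
  [0,0,0,0,0,0,255],
])

```text
time: 8.0
ee_pos: [0.3965, -0.3269, 0.2767]
ee_rot: [2.15, 2.29, 0.0]
ft_force: [0.5, 0.7, -1.0]
opening: 0.102
finger_force: 59.1
```

```bash
cat >> h.py <<'E'
SL=np.load('sl.npy');ST=np.load('st.npy')
def S(x,y,z):
    "slicer mm -> world m"
    return R.from_euler('z',SL[2]).apply(np.array([x,y,z])/1000)+[SL[0],SL[1],0]
E
python3 - <<'E'
from h import *
p,r,s=tool();print(p,s['qpos'].round(2) if hasattr(s['qpos'],'round') else s['qpos'])
T=S(-71,-57,22+50+131);print(T)
# route: in front of tea box/dispenser
plan([([.37,-.15,.30],down(0.4)),([.42,.08,.29],down(.85)),(T,down(SL[2]+np.pi/2))],[5,5,5])
E
```

```text
[ 0.39647203 -0.32685432  0.27672228] [-0.08  0.36  0.88  1.82 -0.31  1.1   0.97]
[0.54138717 0.11579817 0.203     ]
leg [[0.0001, 0.0, -0.0674, 0.0356, -0.0031, -0.0047], [0.0001, 0.0, -0.0674, 0.0358, -0.0006, -0.0047], [0.0001, 0.0, -0.0674, 0.0357, 0.0018, -0.0047], [0.0001, 0.0, -0.0674, 0.0355, 0.0042, -0.0047], [0.0001, 0.0, -0.0674, 0.0352, 0.0065, -0.0047]]
leg [[0.0, 0.0, -0.09, 0.0385, 0.0271, 0.002], [0.0, 0.0, -0.09, 0.0359, 0.0305, 0.002], [0.0, 0.0, -0.09, 0.033, 0.0336, 0.002], [0.0, 0.0, -0.09, 0.0298, 0.0364, 0.002], [0.0, 0.0, -0.09, 0.0265, 0.0389, 0.002]]
leg [[0.0, 0.0, -0.0907, -0.0135, 0.0214, 0.0174], [0.0, 0.0, -0.0907, -0.0154, 0.0201, 0.0174], [0.0, 0.0, -0.0907, -0.0172, 0.0186, 0.0174], [0.0, 0.0, -0.0907, -0.0188, 0.017, 0.0174], [0.0, 0.0, -0.0907, -0.0202, 0.0152, 0.0174]]
```

Call:
play_rows([
  [0,0,-0.067,0.0356,-0.003,-0.005,255],
  [0,0,-0.067,0.0358,-0.0006,-0.005,255],
  [0,0,-0.067,0.0357,0.002,-0.005,255],
  [0,0,-0.067,0.0355,0.004,-0.005,255],
  [0,0,-0.067,0.0352,0.0065,-0.005,255],
])

```text
time: 8.62
ee_pos: [0.3696, -0.1487, 0.3011]
ee_rot: [-1.735, -2.618, 0.001]
ft_force: [0.4, 0.1, -0.6]
opening: 0.104
finger_force: 59.1
```

Call:
play_rows([
  [0,0,-0.09,0.0385,0.027,0.002,255],
  [0,0,-0.09,0.036,0.0305,0.002,255],
  [0,0,-0.09,0.033,0.0335,0.002,255],
  [0,0,-0.09,0.03,0.0365,0.002,255],
  [0,0,-0.09,0.0265,0.039,0.002,255],
  [0,0,0,0,0,0,255],
])

```text
time: 9.38
ee_pos: [0.4202, 0.083, 0.2904]
ee_rot: [-1.102, -2.941, 0.003]
ft_force: [0.1, -1.0, -0.4]
opening: 0.102
finger_force: 59.1
```

```bash
python3 - <<'E'
from h import *
p,r,s=tool();print(p,s['qpos'])
plan([(S(-71,-57,22+50+131),down(SL[2]+np.pi/2))],[6])
E
```

```text
[0.4202276  0.08301281 0.29040098] [-0.82668506  0.10369477  0.54331378  1.98116182 -0.06022706  1.07441127
  0.59678113]
leg [[-0.0003, -0.0002, -0.075, -0.0116, 0.0174, 0.0145], [-0.0003, -0.0002, -0.075, -0.0129, 0.0165, 0.0145], [-0.0003, -0.0002, -0.075, -0.0141, 0.0155, 0.0145], [-0.0003, -0.0002, -0.075, -0.0152, 0.0144, 0.0145], [-0.0003, -0.0002, -0.075, -0.0163, 0.0132, 0.0146], [-0.0003, -0.0002, -0.075, -0.0172, 0.0119, 0.0146]]
```

Call:
play_rows([
  [0,0,-0.075,-0.0116,0.0174,0.0145,255],
  [0,0,-0.075,-0.013,0.0165,0.0145,255],
  [0,0,-0.075,-0.014,0.0155,0.0145,255],
  [0,0,-0.075,-0.015,0.0145,0.0145,255],
  [0,0,-0.075,-0.0163,0.013,0.0145,255],
  [0,0,-0.075,-0.0172,0.012,0.0145,255],
  [0,0,0,0,0,0,255],
])

```text
time: 10.25
ee_pos: [0.5416, 0.1117, 0.2028]
ee_rot: [-0.428, -3.11, 0.003]
ft_force: [0.5, -0.0, -1.7]
opening: 0.102
finger_force: 59.1
```

```bash
python3 - <<'E'
from h import *
p,r,s=tool();print(p,s['ft_force'],s['qpos'])
w=snap('wrist','w4.png');np.savez('w4.npz',**{k:w[k] for k in('mtx','D','world_from_camera','img')})
for t in('pusher','cheese'):
    for x in manip.trace(w,t)[:1]:
        m=x['region'].astype(np.uint8);print(t,x['conf'],m.sum(),cv2.boundingRect(m))
ax=lambda h:p+r.apply([0,0,131/1000-h])
print('foot bottom px',proj(w,[ax(0),ax(.02),ax(.1)]).round(),'cheese top pred',proj(w,[R.from_euler('z',-.191).apply([a,b,0])+[.5544,.163,.067] for a,b in((-.035,-.025),(.035,-.025),(.035,.025),(-.035,.025))]).round().tolist())
plan([(S(-71,-57,22+4+131),down(SL[2]+np.pi/2))],[4])
E
```

```text
[0.54155521 0.1116756  0.20279447] [ 0.51929313 -0.0207824  -1.67443144] [-0.62740222  0.43831686  0.43380146  1.80554071 -0.22028678  0.94840776
  1.19732803]
pusher 0.63 2005 (267, 174, 25, 109)
cheese 0.81 1459 (504, 0, 56, 35)
foot bottom px [[279. 189.]
 [279. 194.]
 [279. 222.]] cheese top pred [[304.0, 155.0], [308.0, 220.0], [355.0, 217.0], [354.0, 151.0]]
leg (4, [-0.0001, -0.0001, -0.0019, 0.0002, 0.001, 0.0119])
```

View pics/w4.png

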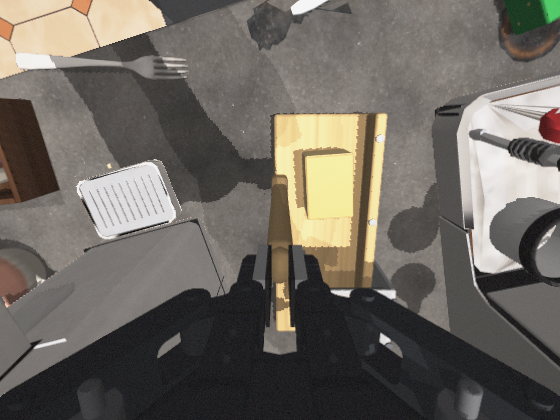

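The view agrees with the model: cheese top at (305–352,150–218), foot at (279,180), upright and to the right of the cheese. Descend, then press to the fence.

Call:
play_rows([
  [0,0,-0.002,0,0.001,0.012,255],
  [0,0,-0.002,0,0.001,0.012,255],
  [0,0,-0.002,0,0.001,0.012,255],
  [0,0,-0.002,0,0.001,0.0105,255],
  [0,0,0,0,0,0,255],
])

```text
time: 11.02
ee_pos: [0.5423, 0.1163, 0.1573]
ee_rot: [-0.414, -3.113, 0.001]
ft_force: [-0.3, -0.9, -0.7]
opening: 0.098
finger_force: 59.0
```

Call:
play_rows([
  [0,0,0,0,0.005,0,255],
  [0,0,0,0,0.005,0,255],
  [0,0,0,0,0.004,0,255],
  [0,0,0,0,0.004,0,255],
  [0,0,0,0,0.004,0,255],
  [0,0,0,0,0.004,0,255],
  [0,0,0,0,0.004,0,255],
  [0,0,0,0,0,0,255],
])

```text
time: 12.02
ee_pos: [0.5507, 0.1457, 0.1581]
ee_rot: [0.414, 3.114, 0.0]
ft_force: [-0.4, -1.4, -1.2]
opening: 0.099
finger_force: 59.0
```

```bash
cat >> h.py <<'E'
def slc(P): return R.from_euler('z',-SL[2]).apply(np.array(P)-[SL[0],SL[1],0])*1000
def st():
    p,r,s=tool();print('t',round(s['time'],2),'tcp sl',slc(p).round(1),'foot bottom sl',slc(p+r.apply([0,0,.131])).round(1),'f sl',R.from_euler('z',-SL[2]).apply(s['ft_force']).round(1),'yaxis',slc(r.apply([0,1,0])+[SL[0],SL[1],0]).round(0),'q',np.round(s['qpos'],2).tolist())
E
python3 -c "
from h import *
st()"
```

```text
t 12.03 tcp sl [-69.9 -25.7 158.1] foot bottom sl [-69.9 -25.7  27.1] f sl [-0.  -1.5 -1.2] yaxis [  -3. 1000.    0.] q [-0.65, 0.52, 0.4, 1.81, -0.26, 0.87, 1.18]
```

Call:
play_rows([
  [0,0,0,0,0.002,0,255],
  [0,0,0,0,0.002,0,255],
  [0,0,0,0,0.0015,0,255],
  [0,0,0,0,0.001,0,255],
  [0,0,0,0,0,0,255],
])

```text
time: 12.65
ee_pos: [0.5524, 0.1516, 0.1582]
ee_rot: [0.415, 3.114, -0.0]
ft_force: [0.3, -1.3, -0.6]
opening: 0.101
finger_force: 59.1
```

```bash
python3 -c "
from h import *
st()
w=snap('wrist','w5.png')
print([(slc(x['at']).round(1),x['conf']) for x in manip.spot_in(w,'cheese_center')[:2]])
for x in manip.trace(w,'cheese')[:3]:
    m=x['region'].astype(np.uint8);print(x['conf'],m.sum(),cv2.boundingRect(m))
print(proj(w,[S(a,b,67) for a,b in((-106,-12),(-36,-12),(-36,38),(-106,38))]).round(1).tolist())
"
```

```text
t 12.65 tcp sl [-69.9 -19.6 158.2] foot bottom sl [-69.9 -19.6  27.2] f sl [ 0.6 -1.2 -0.6] yaxis [  -3. 1000.   -0.] q [-0.66, 0.52, 0.4, 1.8, -0.26, 0.87, 1.17]
[(array([-78.6,   5.8,  66.4]), 0.86), (array([-232.7,  192.9,   24.3]), 0.71)]
0.83 907 (499, 0, 61, 24)
0.77 4244 (282, 156, 58, 81)
[[287.8, 159.3], [287.1, 234.3], [340.6, 234.4], [345.3, 159.4]]
```

Call:
play_rows([
  [0,0,0,0,0.0015,0,255],
  [0,0,0,0,0.0015,0,255],
  [0,0,0,0,0.001,0,255],
  [0,0,0,0,0,0,255],
])

```text
time: 13.3
ee_pos: [0.5534, 0.1554, 0.1582]
ee_rot: [-0.415, -3.114, 0.0]
ft_force: [-0.7, -2.0, 0.2]
opening: 0.101
finger_force: 59.4
```

Call:
play_rows([
  [0,0,0,0,0.001,0,255],
  [0,0,0,0,0.001,0,255],
  [0,0,0,0,0,0,255],
])

```text
time: 13.68
ee_pos: [0.5539, 0.1574, 0.1582]
ee_rot: [-0.415, -3.114, 0.0]
ft_force: [-1.2, -2.8, 0.6]
opening: 0.099
finger_force: 59.7
```

```bash
python3 -c "
from h import *
st()
w=snap('wrist','w6.png')
for x in manip.trace(w,'cheese')[:3]:
    m=x['region'].astype(np.uint8);print(x['conf'],m.sum(),cv2.boundingRect(m),cv2.minAreaRect(cv2.findNonZero(m)))
print(proj(w,[S(a,b,67) for a,b in((-106,-12),(-36,-12),(-36,38),(-106,38))]).round(1).tolist(),proj(w,[S(-145,38,60),S(-70,38,60),S(0,38,60)]).round(1).tolist())
cv2.imwrite('pics/c5.png',cv2.resize(cv2.imread('pics/w6.png')[130:260,250:400],None,fx=4,fy=4,interpolation=2))
"
```

```text
t 13.68 tcp sl [-69.9 -13.6 158.2] foot bottom sl [-69.9 -13.6  27.2] f sl [-0.5 -3.   0.6] yaxis [  -2. 1000.   -0.] q [-0.66, 0.53, 0.4, 1.79, -0.26, 0.87, 1.16]
0.74 13688 (226, 112, 125, 243) ((288.0, 233.0), (242.0, 124.0), 90.0)
0.69 985 (492, 0, 65, 26) ((524.0, 12.5), (25.0, 64.0), 90.0)
0.61 4053 (279, 156, 56, 80) ((306.5, 195.5), (79.0, 55.0), 90.0)
[[281.0, 159.4], [280.7, 234.4], [334.2, 234.5], [338.5, 159.4]] [[339.6, 112.5], [334.8, 197.4], [331.1, 265.6]]
```

View pics/c5.png

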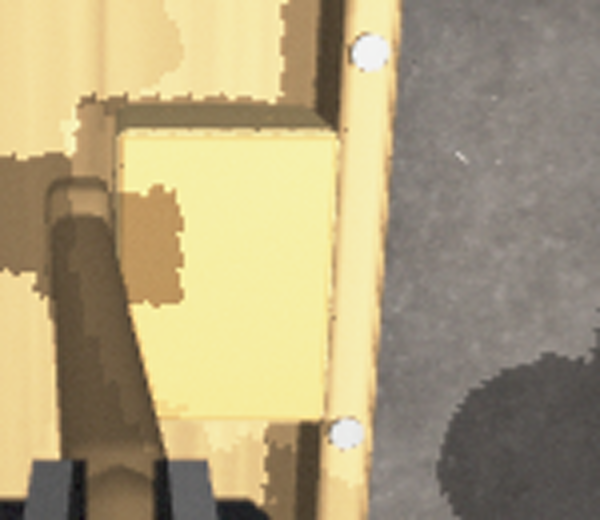

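The cheese is flush: its right edge at crop (335,130)–(325,415) coincides with the fence edge, and it is square. Now I'll back off, lift, and go behind it, leaning.

```bash
cat >> h.py <<'E'
def lean(F,th,yaw=0):
    "pose of TCP for foot bottom centre F (slicer mm), leaned th"
    q=down(SL[2]+yaw,th,SL[2]+yaw+np.pi);return S(*F)+q.apply([0,0,-.131]),q
E
python3 -c "
from h import *
p,r,s=tool()
b=(p+r.apply([0,-.03,0]),r);c=(p+r.apply([.05,-.035,-.07]),r);a=lean((-140,13,95),.62)
print(a[0])
plan([b,c],[3,3]);plan([a],[12],c)
"
```

```text
[0.41991173 0.22163888 0.20161808]
leg (3, [0.0, 0.0, 0.0, 0.0, -0.01, -0.0])
leg (3, [0.0, 0.0, 0.0, 0.0167, -0.0017, -0.0233])
leg [[-0.0404, -0.0405, 0.1265, 0.008, 0.0052, 0.0022], [-0.0404, -0.0405, 0.1265, 0.0087, 0.004, 0.0021], [-0.0404, -0.0405, 0.1265, 0.0092, 0.0028, 0.0018], [-0.0404, -0.0405, 0.1265, 0.0095, 0.0016, 0.0015], [-0.0404, -0.0405, 0.1265, 0.0097, 0.0003, 0.0012], [-0.0404, -0.0405, 0.1265, 0.0097, -0.001, 0.0008], [-0.0404, -0.0405, 0.1265, 0.0095, -0.0022, 0.0003], [-0.0404, -0.0405, 0.1265, 0.0092, -0.0034, -0.0002], [-0.0404, -0.0405, 0.1265, 0.0086, -0.0045, -0.0007], [-0.0404, -0.0405, 0.1265, 0.008, -0.0055, -0.0012], [-0.0404, -0.0405, 0.1265, 0.0072, -0.0064, -0.0018], [-0.0404, -0.0405, 0.1265, 0.0062, -0.0072, -0.0023]]
```

Call:
play_rows([
  [0,0,0,0,-0.01,0,255],
  [0,0,0,0,-0.01,0,255],
  [0,0,0,0,-0.01,0,255],
  [0,0,0,0.017,-0.002,-0.023,255],
  [0,0,0,0.017,-0.002,-0.023,255],
  [0,0,0,0.017,-0.002,-0.023,255],
])

```text
time: 14.52
ee_pos: [0.4946, 0.1355, 0.2279]
ee_rot: [0.415, 3.114, 0.0]
ft_force: [-0.0, 0.1, -0.6]
opening: 0.101
finger_force: 59.1
```

Call:
play_rows([
  [-0.0405,-0.0405,0.1265,0.008,0.005,0.002,255],
  [-0.0405,-0.0405,0.1265,0.0087,0.004,0.002,255],
  [-0.0405,-0.0405,0.1265,0.0092,0.003,0.002,255],
  [-0.0405,-0.0405,0.1265,0.0095,0.0016,0.0015,255],
  [-0.0405,-0.0405,0.1265,0.0097,0,0.001,255],
  [-0.0405,-0.0405,0.1265,0.0097,-0.001,0.001,255],
  [-0.0405,-0.0405,0.1265,0.0095,-0.002,0,255],
  [0,0,0,0,0,0,255],
])

```text
time: 15.52
ee_pos: [0.4507, 0.1845, 0.2122]
ee_rot: [1.516, 2.382, 0.325]
ft_force: [0.6, -0.1, -1.1]
opening: 0.102
finger_force: 59.1
```

```bash
python3 -c "
from h import *
st()
plan([lean((-140,13,95),.62),lean((-135,13,31),.62)],[6,4])
"
```

```text
t 15.53 tcp sl [-176.6  -14.7  212.2] foot bottom sl [-131.3    1.8   90.3] f sl [ 0.6  0.1 -1.1] yaxis [700. 625. 345.] q [-1.36, 0.15, 0.79, 2.27, 0.17, 0.44, -0.3]
leg [[-0.0351, -0.035, 0.11, 0.0079, -0.0023, -0.0001], [-0.0351, -0.035, 0.11, 0.0076, -0.0032, -0.0004], [-0.0351, -0.035, 0.11, 0.0072, -0.004, -0.0008], [-0.0351, -0.035, 0.11, 0.0066, -0.0047, -0.0012], [-0.0351, -0.035, 0.11, 0.006, -0.0053, -0.0016], [-0.0351, -0.035, 0.11, 0.0054, -0.0059, -0.002]]
leg (4, [0.0, 0.0, 0.0, 0.0, -0.0083, 0.0137])
```

```bash
python3 -c "
from h import *
plan([lean((-132,13,90),.45),lean((-126,13,30),.45)],[6,5])
"
```

```text
leg [[-0.0079, -0.0255, 0.1124, 0.0049, 0.0012, 0.0005], [-0.0079, -0.0255, 0.1124, 0.005, 0.0006, 0.0004], [-0.0079, -0.0255, 0.1124, 0.0051, 0.0001, 0.0003], [-0.0079, -0.0255, 0.1124, 0.0051, -0.0005, 0.0001], [-0.0079, -0.0255, 0.1124, 0.005, -0.0011, 0.0], [-0.0079, -0.0255, 0.1124, 0.0048, -0.0016, -0.0001]]
leg (5, [0.0, 0.0, 0.0, -0.0, -0.0041, 0.0113])
```

Call:
play_rows([
  [-0.008,-0.0255,0.1125,0.005,0.001,0.0005,255],
  [-0.008,-0.0255,0.1125,0.005,0.0006,0,255],
  [-0.008,-0.0255,0.1125,0.005,0,0,255],
  [-0.008,-0.0255,0.1125,0.005,-0.0005,0,255],
  [-0.008,-0.0255,0.1125,0.005,-0.001,0,255],
  [-0.008,-0.0255,0.1125,0.005,-0.0015,0,255],
  [0,0,0,0,0,0,255],
])

```text
time: 16.4
ee_pos: [0.4476, 0.2134, 0.2088]
ee_rot: [2.192, 1.672, 0.381]
ft_force: [-0.2, -0.7, -0.7]
opening: 0.099
finger_force: 59.1
```

```bash
python3 -c "
from h import *
st()
plan([lean((-126,13,30),.45)],[5])
w=snap('wrist','w7.png')
for x in manip.trace(w,'pusher')[:1]:
    m=x['region'].astype(np.uint8);print(x['conf'],m.sum(),cv2.boundingRect(m),cv2.minAreaRect(cv2.findNonZero(m)))
p,r,s=tool();ax=lambda a,b,h:p+r.apply([a,b,.131-h])
print(proj(w,[ax(a,b,h) for h in(0,.02) for a in(-.018,.018) for b in(-.008,.008)]).round().tolist())
"
```

```text
t 16.4 tcp sl [-187.2   12.3  208.8] foot bottom sl [-130.1   12.1   90.8] f sl [ 0.  -0.7 -0.7] yaxis [900.   1. 436.] q [-1.71, 0.35, 1.07, 2.24, 0.13, 0.47, -1.08]
leg (5, [0.0002, 0.0004, 0.0001, 0.0002, -0.0045, 0.0113])
0.69 2008 (267, 175, 26, 108) ((279.5, 228.5), (107.0, 25.0), 90.0)
[[272.0, 207.0], [287.0, 207.0], [272.0, 173.0], [288.0, 173.0], [272.0, 213.0], [288.0, 213.0], [271.0, 177.0], [288.0, 177.0]]
```

Call:
play_rows([
  [0,0,0,0,-0.0045,0.0115,255],
  [0,0,0,0,-0.0045,0.0115,255],
  [0,0,0,0,-0.0045,0.0115,255],
  [0,0,0,0,-0.0045,0.0115,255],
  [0,0,0,0,-0.0045,0.0105,255],
  [0,0,0,0,0,0,255],
])

```text
time: 17.25
ee_pos: [0.4513, 0.2117, 0.1475]
ee_rot: [2.195, 1.668, 0.381]
ft_force: [0.6, -0.3, -0.3]
opening: 0.097
finger_force: 59.1
```

```bash
python3 -c "
from h import *
st()
a=lean((-112,13,30),.45);b=lean((-60,13,30.5),.5);c=lean((0,13.5,31),.58)
plan([a,b,c],[3,8,8])
"
```

```text
t 17.25 tcp sl [-183.3   11.7  147.5] foot bottom sl [-126.2   11.4   29.6] f sl [ 0.7 -0.2 -0.3] yaxis [900.  -3. 436.] q [-1.54, 0.47, 0.9, 2.29, 0.05, 0.3, -1.06]
leg (3, [0.0003, 0.0009, -0.0011, 0.0004, 0.0043, 0.0019])
leg [[-0.0063, -0.0, 0.0, 0.0, 0.0051, 0.0028], [-0.0063, -0.0, 0.0, 0.0, 0.005, 0.0028], [-0.0063, -0.0, 0.0, 0.0, 0.005, 0.0029], [-0.0063, -0.0, 0.0, 0.0, 0.005, 0.0029], [-0.0063, -0.0, 0.0, 0.0, 0.005, 0.0029], [-0.0063, -0.0, 0.0, 0.0, 0.005, 0.0029], [-0.0063, -0.0, 0.0, 0.0, 0.005, 0.003], [-0.0063, -0.0, 0.0, 0.0, 0.0049, 0.003]]
leg [[-0.01, 0.0, 0.0, 0.0001, 0.0053, 0.0036], [-0.01, 0.0, 0.0, 0.0001, 0.0053, 0.0036], [-0.01, 0.0, 0.0, 0.0001, 0.0052, 0.0037], [-0.01, 0.0, 0.0, 0.0001, 0.0052, 0.0038], [-0.01, 0.0, 0.0, 0.0001, 0.0052, 0.0038], [-0.01, 0.0, 0.0, 0.0001, 0.0051, 0.0039], [-0.01, 0.0, 0.0, 0.0001, 0.0051, 0.0039], [-0.01, 0.0, 0.0, 0.0001, 0.005, 0.004]]
```

Call:
play_rows([
  [0,0.001,-0.001,0.0005,0.0043,0.002,255],
  [0,0.001,-0.001,0.0005,0.0043,0.002,255],
  [0,0.001,-0.001,0.0005,0.0043,0.002,255],
  [-0.006,0,0,0,0.005,0.0028,255],
  [-0.006,0,0,0,0.005,0.0028,255],
  [-0.006,0,0,0,0.005,0.0029,255],
  [0,0,0,0,0,0,255],
])

```text
time: 18.12
ee_pos: [0.4823, 0.2052, 0.1474]
ee_rot: [2.18, 1.663, 0.399]
ft_force: [0.1, 0.5, -1.9]
opening: 0.103
finger_force: 59.1
```

```bash
python3 -c "
from h import *
st()
w=snap('wrist','w8.png')
for x in manip.trace(w,'cheese')[:3]:
    m=x['region'].astype(np.uint8);print(x['conf'],m.sum(),cv2.boundingRect(m),cv2.minAreaRect(cv2.findNonZero(m)))
print(proj(w,[S(a,b,67) for a,b in((-92,-12),(-22,-12),(-22,38),(-92,38))]).round(1).tolist())
plan([lean((-60,13,30.5),.5)],[6])
"
```

```text
t 18.12 tcp sl [-151.6   13.6  147.4] foot bottom sl [-92.3  13.8  30.5] f sl [ 0.   0.5 -1.9] yaxis [892.  -1. 452.] q [-1.45, 0.49, 0.86, 2.26, 0.06, 0.27, -1.02]
0.75 3521 (284, 168, 76, 56) ((323.3465576171875, 195.46534729003906), (50.94590759277344, 75.82183837890625), 84.2894058227539)
[[297.4, 224.0], [355.1, 213.6], [358.6, 166.2], [298.2, 171.9]]
leg [[-0.0051, -0.0003, -0.0001, -0.0001, 0.0042, 0.0025], [-0.0051, -0.0003, -0.0001, -0.0001, 0.0042, 0.0025], [-0.0051, -0.0003, -0.0001, -0.0001, 0.0042, 0.0025], [-0.0051, -0.0003, -0.0001, -0.0001, 0.0041, 0.0025], [-0.0051, -0.0003, -0.0001, -0.0001, 0.0041, 0.0026], [-0.0051, -0.0003, -0.0001, -0.0001, 0.0041, 0.0026]]
```

Call:
play_rows([
  [-0.005,0,0,0,0.0042,0.0025,255],
  [-0.005,0,0,0,0.0042,0.0025,255],
  [-0.005,0,0,0,0.0042,0.0025,255],
  [-0.005,0,0,0,0.0041,0.0025,255],
  [-0.005,0,0,0,0.0041,0.0026,255],
  [-0.005,0,0,0,0.0041,0.0026,255],
  [0,0,0,0,0,0,255],
])

```text
time: 19.1
ee_pos: [0.5104, 0.1975, 0.1455]
ee_rot: [2.159, 1.646, 0.422]
ft_force: [-0.2, -0.5, -1.0]
opening: 0.102
finger_force: 59.1
```

```bash
python3 -c "
from h import *
st()
w=snap('wrist','w9.png')
for x in manip.trace(w,'cheese')[:3]:
    m=x['region'].astype(np.uint8);print(x['conf'],m.sum(),cv2.boundingRect(m),cv2.minAreaRect(cv2.findNonZero(m)))
print(proj(w,[S(a,b,67) for a,b in((-55,-12),(15,-12),(15,38),(-55,38))]).round(1).tolist())
plan([lean((0,13.5,31),.55),lean((43,13.5,31),.58)],[8,8])
"
```

```text
t 19.1 tcp sl [-122.5   13.6  145.5] foot bottom sl [-59.7  13.8  30.5] f sl [-0.1 -0.5 -1. ] yaxis [878.  -1. 479.] q [-1.39, 0.52, 0.84, 2.23, 0.06, 0.23, -1.0]
0.83 3548 (282, 168, 77, 57) ((322.57928466796875, 195.7134246826172), (52.123687744140625, 76.08733367919922), 83.6598129272461)
[[302.4, 223.1], [357.8, 212.4], [361.3, 165.6], [303.4, 171.5]]
leg [[-0.0064, -0.0002, -0.0001, -0.0, 0.0058, 0.0036], [-0.0064, -0.0002, -0.0001, -0.0, 0.0058, 0.0036], [-0.0064, -0.0002, -0.0001, -0.0, 0.0057, 0.0036], [-0.0064, -0.0002, -0.0001, -0.0, 0.0057, 0.0037], [-0.0064, -0.0002, -0.0001, -0.0, 0.0057, 0.0037], [-0.0064, -0.0002, -0.0001, -0.0, 0.0057, 0.0037], [-0.0064, -0.0002, -0.0001, -0.0, 0.0056, 0.0038], [-0.0064, -0.0002, -0.0001, -0.0, 0.0056, 0.0038]]
leg [[-0.0038, 0.0, 0.0, -0.0, 0.0041, 0.0028], [-0.0038, 0.0, 0.0, -0.0, 0.0041, 0.0028], [-0.0038, 0.0, 0.0, -0.0, 0.0041, 0.0028], [-0.0038, 0.0, 0.0, -0.0, 0.0041, 0.0029], [-0.0038, 0.0, 0.0, -0.0, 0.004, 0.0029], [-0.0038, 0.0, 0.0, -0.0, 0.004, 0.0029], [-0.0038, 0.0, 0.0, -0.0, 0.004, 0.0029], [-0.0038, 0.0, 0.0, -0.0, 0.004, 0.0029]]
```

Call:
play_rows([
  [0,0,0,0.0004,0.0044,0.0024,255],
  [0,0,0,0.0004,0.0044,0.0024,255],
  [0,0,0,0.0004,0.0044,0.0024,255],
  [0,0,0,0.0003,0.0044,0.0024,255],
  [0,0,0,0.0003,0.0044,0.0024,255],
  [0,0,0,0.0003,0.0044,0.0024,255],
  [0,0,0,0,0,0,255],
])

```text
time: 20.08
ee_pos: [0.5401, 0.1916, 0.1455]
ee_rot: [2.159, 1.646, 0.422]
ft_force: [-0.4, 0.8, -0.9]
opening: 0.103
finger_force: 59.1
```

```bash
python3 -c "
from h import *
st()
w=snap('wrist','w10.png')
for x in manip.trace(w,'cheese')[:3]:
    m=x['region'].astype(np.uint8);print(x['conf'],m.sum(),cv2.boundingRect(m),cv2.minAreaRect(cv2.findNonZero(m)))
print(proj(w,[S(a,b,67) for a,b in((-22,-12),(48,-12),(48,38),(-22,38))]).round(1).tolist())
"
```

```text
t 20.07 tcp sl [-92.3  15.7 145.5] foot bottom sl [-29.6  16.   30.5] f sl [-0.6  0.6 -0.9] yaxis [878.  -1. 479.] q [-1.28, 0.53, 0.79, 2.18, 0.06, 0.24, -0.96]
0.56 3546 (283, 170, 75, 57) ((321.76641845703125, 197.93032836914062), (52.32965850830078, 74.87306213378906), 84.80557250976562)
[[304.8, 224.7], [359.6, 213.8], [363.2, 167.4], [305.9, 173.5]]
```

Call:
play_rows([
  [0,0,0,0,0.004,0.0022,255],
  [0,0,0,0,0.004,0.0022,255],
  [0,0,0,0,0.004,0.0022,255],
  [0,0,0,0,0.004,0.0022,255],
  [0,0,0,0,0.004,0.0022,255],
  [0,0,0,0,0.004,0.0022,255],
  [0,0,0,0,0.004,0.0022,255],
  [0,0,0,0,0.004,0.0022,255],
])

```text
time: 21.18
ee_pos: [0.5751, 0.1821, 0.1453]
ee_rot: [2.159, 1.647, 0.422]
ft_force: [-1.4, 1.4, -0.2]
opening: 0.103
finger_force: 59.3
```

```bash
python3 -c "
from h import *
st()
w=snap('wrist','w11.png')
for x in manip.trace(w,'cheese')[:3]:
    m=x['region'].astype(np.uint8);print(x['conf'],m.sum(),cv2.boundingRect(m),cv2.minAreaRect(cv2.findNonZero(m)))
print(proj(w,[S(a,b,67) for a,b in((14,-12),(84,-12),(84,38),(14,38))]).round(1).tolist())
"
```

```text
t 21.18 tcp sl [-55.9  15.8 145.3] foot bottom sl [ 6.7 16.1 30.3] f sl [-1.7  1.  -0.2] yaxis [878.  -1. 479.] q [-1.17, 0.55, 0.72, 2.12, 0.06, 0.25, -0.91]
0.92 2780 (280, 171, 59, 56) ((310.4696044921875, 199.1454620361328), (52.237030029296875, 59.49612808227539), 85.10090637207031)
0.74 456 (335, 170, 10, 79) ((339.9198913574219, 209.02210998535156), (6.674971580505371, 78.15498352050781), 3.012787342071533)
[[304.6, 224.9], [359.6, 214.1], [363.2, 167.6], [305.8, 173.7]]
```

Call:
play_rows([
  [0,0,0,0,0.0035,0.0019,255],
  [0,0,0,0,0.0035,0.0019,255],
  [0,0,0,0,0.0035,0.0019,255],
  [0,0,0,0,0.0035,0.0019,255],
  [0,0,0,0,0.0035,0.0019,255],
  [0,0,0,0,0.0035,0.0019,255],
  [0,0,0,0,0.0035,0.0019,255],
])

```text
time: 22.15
ee_pos: [0.6021, 0.1747, 0.1454]
ee_rot: [2.158, 1.647, 0.422]
ft_force: [-1.0, 0.1, -1.6]
opening: 0.1
finger_force: 59.3
```

```bash
python3 -c "
from h import *
st()
w=snap('wrist','w12.png')
for x in manip.trace(w,'cheese')[:3]:
    m=x['region'].astype(np.uint8);print(x['conf'],m.sum(),cv2.boundingRect(m),cv2.minAreaRect(cv2.findNonZero(m)))
print(proj(w,[S(a,b,67) for a,b in((42,-12),(112,-12),(112,38),(42,38))]).round(1).tolist())
"
```

```text
t 22.15 tcp sl [-28.   15.9 145.4] foot bottom sl [34.7 16.1 30.4] f sl [-1.  -0.1 -1.6] yaxis [878.  -1. 479.] q [-1.08, 0.56, 0.68, 2.07, 0.06, 0.26, -0.87]
0.7 1511 (280, 174, 33, 54) ((296.0, 200.5), (53.0, 32.0), 90.0)
[[304.6, 224.9], [359.6, 214.1], [363.2, 167.6], [305.8, 173.7]]
```

Now creep to the stop, watching the force.

Call:
play_rows([
  [0,0,0,0,0.0018,0.001,255],
  [0,0,0,0,0.0018,0.001,255],
  [0,0,0,0,0.0018,0.001,255],
  [0,0,0,0,0,0,255],
])

```text
time: 22.75
ee_pos: [0.6079, 0.1731, 0.1454]
ee_rot: [2.159, 1.646, 0.422]
ft_force: [-1.4, 0.5, -1.6]
opening: 0.104
finger_force: 59.3
```

Call:
play_rows([
  [0,0,0,0,0.0013,0.0007,255],
  [0,0,0,0,0.0013,0.0007,255],
  [0,0,0,0,0,0,255],
])

```text
time: 23.12
ee_pos: [0.6107, 0.1723, 0.1454]
ee_rot: [2.159, 1.647, 0.422]
ft_force: [-1.4, 0.1, -0.8]
opening: 0.101
finger_force: 59.3
```

Call:
play_rows([
  [0,0,0,0,0.0013,0.0007,255],
  [0,0,0,0,0,0,255],
])

```text
time: 23.38
ee_pos: [0.6121, 0.172, 0.1454]
ee_rot: [2.159, 1.647, 0.422]
ft_force: [-1.4, 0.4, -2.4]
opening: 0.102
finger_force: 59.3
```

Call:
play_rows([
  [0,0,0,0,0.0013,0.0007,255],
  [0,0,0,0,0.0009,0.0005,255],
  [0,0,0,0,0,0,255],
])

```text
time: 23.75
ee_pos: [0.6145, 0.1713, 0.1454]
ee_rot: [2.159, 1.647, 0.422]
ft_force: [-0.8, -0.0, -1.4]
opening: 0.099
finger_force: 59.3
```

Call:
play_rows([
  [0,0,0,0,0.0013,0.0007,255],
  [0,0,0,0,0,0,255],
])

```text
time: 24.0
ee_pos: [0.616, 0.1709, 0.1454]
ee_rot: [2.159, 1.647, 0.422]
ft_force: [-2.0, 0.6, -1.8]
opening: 0.102
finger_force: 59.3
```

```bash
python3 -c "
from h import *
st()
w=snap('wrist','w13.png')
for x in manip.trace(w,'cheese')[:3]:
    m=x['region'].astype(np.uint8);print(x['conf'],m.sum(),cv2.boundingRect(m),cv2.minAreaRect(cv2.findNonZero(m)))
print(proj(w,[S(a,b,67) for a,b in((50,-12),(120,-12),(120,38),(50,38))]).round(1).tolist(),proj(w,[S(20,-31,118),S(20,38,118)]))
cv2.imwrite('pics/c6.png',cv2.resize(cv2.imread('pics/w13.png')[120:270,220:420],None,fx=4,fy=4,interpolation=2))
"
```

```text
t 24.0 tcp sl [-13.6  15.9 145.4] foot bottom sl [49.1 16.1 30.4] f sl [-2.1  0.1 -1.8] yaxis [878.  -1. 479.] q [-1.04, 0.57, 0.65, 2.04, 0.06, 0.27, -0.85]
0.73 636 (280, 177, 18, 47) ((289.60589599609375, 199.87646484375), (46.93825912475586, 16.106264114379883), 85.60128784179688)
[[299.0, 226.0], [355.0, 215.0], [358.4, 168.1], [299.9, 174.3]] [[300.71278806 274.98331888]
 [302.43971845 189.40173514]]
```

Call:
play_rows([
  [0,0,0,0,0.0009,0.0005,255],
  [0,0,0,0,0.0009,0.0005,255],
  [0,0,0,0,0,0,255],
])

```text
time: 24.48
ee_pos: [0.618, 0.1704, 0.1454]
ee_rot: [2.159, 1.647, 0.422]
ft_force: [-1.2, 0.5, 0.5]
opening: 0.098
finger_force: 59.6
```

Call:
play_rows([
  [0,0,0,0,0.0009,0.0005,255],
  [0,0,0,0,0.0009,0.0005,255],
  [0,0,0,0,0,0,255],
])

```text
time: 24.85
ee_pos: [0.62, 0.1699, 0.1455]
ee_rot: [2.159, 1.647, 0.422]
ft_force: [-4.1, 1.5, 3.6]
opening: 0.1
finger_force: 60.4
```

Call:
play_rows([
  [0,0,0,0,0.0009,0.0005,255],
  [0,0,0,0,0,0,255],
])

```text
time: 25.1
ee_pos: [0.6211, 0.1699, 0.1458]
ee_rot: [2.158, 1.647, 0.423]
ft_force: [-7.2, 1.2, 9.4]
opening: 0.105
finger_force: 61.8
```

```bash
python3 -c "
from h import *
st()
w=snap('wrist','w14.png')
for x in manip.trace(w,'pusher')[:1]:
    m=x['region'].astype(np.uint8);print(x['conf'],cv2.boundingRect(m))
print(proj(w,[S(50,-12,67),S(50,38,67),S(50,-12,22),S(120,-27,74),S(120,38,74),S(95,-31,118),S(20,-31,118)]).round(1).tolist())
cv2.imwrite('pics/c6.png',cv2.resize(cv2.imread('pics/w14.png')[130:280,240:440],None,fx=4,fy=4,interpolation=2))
"
```

```text
t 25.1 tcp sl [ -8.4  16.2 145.8] foot bottom sl [54.4 16.6 30.8] f sl [-7.3 -0.7  9.4] yaxis [878.  -1. 479.] q [-1.03, 0.57, 0.65, 2.03, 0.06, 0.27, -0.84]
[[294.0, 227.2], [294.7, 175.2], [272.3, 214.4], [354.5, 231.4], [359.0, 169.9], [366.7, 256.3], [294.8, 276.9]]
```

View pics/c6.png

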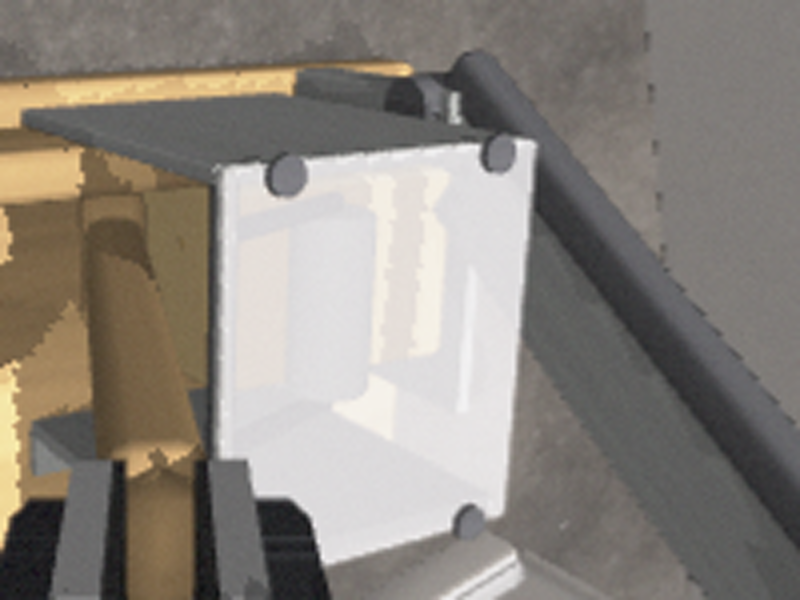

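The pusher foot at crop (115,210) is against the cheese rear. The cream cheese top reaches the stop plate's white line at crop (465,340), and the steel bar lies over it. The force rose sharply to 7 N, so the block is home. I'll back straight out.

Call:
play_rows([
  [0,0,0,0,-0.0026,-0.0014,255],
  [0,0,0,0,-0.0044,-0.0024,255],
  [0,0,0,0,-0.0088,-0.0048,255],
  [0,0,0,0,-0.0132,-0.0072,255],
  [0,0,0,0,-0.0132,-0.0072,255],
  [0,0,0,0,-0.0132,-0.0072,255],
  [0,0,0,0,-0.0132,-0.0072,255],
  [0,0,0,0,-0.0132,-0.0072,255],
])

```text
time: 26.2
ee_pos: [0.5301, 0.1945, 0.1454]
ee_rot: [2.158, 1.647, 0.422]
ft_force: [-0.7, 0.2, -0.5]
opening: 0.105
finger_force: 59.1
```

```bash
python3 -c "
from h import *
st()
w=snap('wrist','w15.png')
for x in manip.trace(w,'cheese')[:2]:
    m=x['region'].astype(np.uint8);print(x['conf'],m.sum(),cv2.boundingRect(m))
print(proj(w,[S(50,-12,67),S(50,38,67),S(50,-12,22),S(50,38,22),S(20,-27,114),S(20,38,114)]).round(1).tolist())
for x in manip.trace(w,'pusher')[:1]:
    m=x['region'].astype(np.uint8);print('pusher',cv2.boundingRect(m))
p,r,s=tool();a=(p+[0,0,.14],r);d=([.41,.10,.30],down(0.0));b=([.38,-.15,.31],down(ST[2]));c=([ST[0]+.0003,ST[1],.277],down(ST[2]))
plan([a,d],[4,6]);plan([b,c],[6,5],d)
"
```

```text
t 26.2 tcp sl [-102.6   16.   145.4] foot bottom sl [-39.9  16.3  30.4] f sl [-0.7 -0.  -0.5] yaxis [878.  -0. 479.] q [-1.32, 0.53, 0.81, 2.2, 0.07, 0.24, -0.97]
0.62 1279 (343, 168, 43, 46)
[[368.3, 212.5], [372.2, 166.8], [341.4, 202.6], [343.8, 161.5], [379.7, 246.2], [386.6, 177.1]]
pusher (266, 177, 27, 107)
leg (4, [0.0, 0.0, 0.0, 0.0001, 0.0168, -0.0307])
leg [[0.0827, 0.0107, -0.0434, -0.0205, -0.0122, -0.0095], [0.0827, 0.0107, -0.0434, -0.0199, -0.0138, -0.0086], [0.0827, 0.0107, -0.0434, -0.0191, -0.0153, -0.0076], [0.0827, 0.0107, -0.0434, -0.0184, -0.0167, -0.0065], [0.0827, 0.0107, -0.0434, -0.0176, -0.018, -0.0052], [0.0827, 0.0107, -0.0434, -0.0167, -0.0191, -0.0039]]
leg [[0.0, 0.0, -0.0108, -0.0417, -0.005, -0.0017], [0.0, 0.0, -0.0108, -0.0416, -0.0055, -0.0017], [0.0, 0.0, -0.0108, -0.0415, -0.0059, -0.0017], [0.0, 0.0, -0.0108, -0.0415, -0.0064, -0.0017], [0.0, 0.0, -0.0108, -0.0414, -0.0068, -0.0017], [0.0, 0.0, -0.0108, -0.0413, -0.0072, -0.0017]]
leg (5, [0.0, 0.0, 0.0, -0.0355, 0.001, 0.0066])
```

The cheese rear face is at column 343, as predicted for home (341–344). Lift and carry back.

Call:
play_rows([
  [0,0,0,0,0.0168,-0.0307,255],
  [0,0,0,0,0.0168,-0.0307,255],
  [0,0,0,0,0.0168,-0.0307,255],
  [0,0,0,0,0.0168,-0.0307,255],
])

```text
time: 26.85
ee_pos: [0.5316, 0.1934, 0.2867]
ee_rot: [2.159, 1.646, 0.422]
ft_force: [-0.5, 0.1, 0.0]
opening: 0.102
finger_force: 59.1
```

Call:
play_rows([
  [0.083,0.0107,-0.0434,-0.0205,-0.012,-0.0095,255],
  [0.083,0.0107,-0.0434,-0.02,-0.014,-0.0086,255],
  [0.083,0.0107,-0.0434,-0.019,-0.0153,-0.0076,255],
  [0.083,0.0107,-0.0434,-0.0184,-0.0167,-0.0065,255],
  [0.083,0.0107,-0.0434,-0.0176,-0.018,-0.005,255],
  [0.083,0.0107,-0.0434,-0.0167,-0.019,-0.004,255],
  [0,0,0,0,0,0,255],
])

```text
time: 27.72
ee_pos: [0.4113, 0.0977, 0.3003]
ee_rot: [-2.226, -2.216, 0.0]
ft_force: [0.1, 0.6, -1.4]
opening: 0.098
finger_force: 59.1
```

```bash
python3 -c "
from h import *
p,r,s=tool();print(p,r.as_matrix()[:,1:].round(3).tolist(),s['qpos'])
b=([.38,-.15,.31],down(ST[2]));c=([ST[0]+.0003,ST[1],.277],down(ST[2]))
plan([b,c],[6,5])
"
```

```text
[0.41132144 0.09774736 0.30031951] [[1.0, -0.001], [-0.005, 0.0], [-0.001, -1.0]] [-1.23336007  0.10155954  0.94991836  1.98832431 -0.09361877  1.09649044
 -0.24762738]
leg [[-0.0001, -0.0001, -0.0116, -0.0413, -0.005, -0.0016], [-0.0001, -0.0001, -0.0116, -0.0413, -0.0055, -0.0016], [-0.0001, -0.0001, -0.0116, -0.0412, -0.006, -0.0016], [-0.0001, -0.0001, -0.0116, -0.0411, -0.0065, -0.0016], [-0.0001, -0.0001, -0.0116, -0.041, -0.0069, -0.0016], [-0.0001, -0.0001, -0.0116, -0.041, -0.0074, -0.0016]]
leg (5, [0.0, 0.0, 0.0, -0.0355, 0.001, 0.0066])
```

Call:
play_rows([
  [0,0,-0.0116,-0.0413,-0.005,-0.0016,255],
  [0,0,-0.0116,-0.0413,-0.0055,-0.0016,255],
  [0,0,-0.0116,-0.0412,-0.006,-0.0016,255],
  [0,0,-0.0116,-0.0411,-0.0065,-0.0016,255],
  [0,0,-0.0116,-0.041,-0.007,-0.0016,255],
  [0,0,-0.0116,-0.041,-0.0074,-0.0016,255],
])

```text
time: 28.48
ee_pos: [0.3807, -0.1499, 0.3098]
ee_rot: [2.143, 2.295, 0.001]
ft_force: [0.7, 0.7, -0.3]
opening: 0.099
finger_force: 59.1
```

Call:
play_rows([
  [0,0,0,-0.0355,0.001,0.0066,255],
  [0,0,0,-0.0355,0.001,0.0066,255],
  [0,0,0,-0.0355,0.001,0.0066,255],
  [0,0,0,-0.0355,0.001,0.0066,255],
  [0,0,0,-0.0355,0.001,0.0066,255],
  [0,0,0,0,0,0,255],
])

```text
time: 29.22
ee_pos: [0.3964, -0.3249, 0.2768]
ee_rot: [2.15, 2.291, -0.007]
ft_force: [-0.5, 0.9, 0.3]
opening: 0.1
finger_force: 59.1
```

```bash
python3 -c "
from h import *
p,r,s=tool();print(p,r.as_matrix()[:,1:].round(3).tolist())
w=snap('wrist');
for x in manip.trace(w,'pusher')[:2]:
    m=x['region'].astype(np.uint8);print('pusher',x['conf'],cv2.boundingRect(m))
    ys=np.where(m.any(1))[0];print([(y,np.where(m[y])[0][[0,-1]].tolist()) for y in ys[3:40:6]])
ax=lambda a,b,h:p+r.apply([a,b,.131-h])
print(proj(w,[ax(a,b,h) for h in(0,.02) for a in(-.018,.018) for b in(-.008,.008)]).round().tolist())
plan([([.3967,-.327,.15],down(.065))],[5])
"
```

```text
[ 0.39638103 -0.32494241  0.27675572] [[0.998, -0.003], [0.064, -0.003], [-0.003, -1.0]]
pusher 0.71 (268, 174, 25, 109)
[(np.int64(177), [272, 286]), (np.int64(183), [270, 288]), (np.int64(189), [270, 287]), (np.int64(195), [271, 287]), (np.int64(201), [271, 287]), (np.int64(207), [270, 288]), (np.int64(213), [270, 288])]
pusher 0.46 (259, 140, 42, 57)
[(np.int64(143), [259, 300]), (np.int64(149), [259, 299]), (np.int64(155), [259, 299]), (np.int64(161), [260, 299]), (np.int64(167), [260, 299]), (np.int64(173), [260, 299]), (np.int64(179), [260, 298])]
[[272.0, 206.0], [287.0, 206.0], [271.0, 172.0], [287.0, 172.0], [271.0, 212.0], [287.0, 212.0], [271.0, 176.0], [288.0, 176.0]]
leg (5, [-0.0004, 0.0003, 0.0004, -0.0009, -0.0001, 0.0254])
```

Call:
play_rows([
  [0,0,0,-0.001,0,0.022,255],
  [0,0,0,-0.001,0,0.022,255],
  [0,0,0,0,0,0.022,255],
  [0,0,0,0,0,0.02,255],
  [0,0,0,0,0,0,255],
  [0,0,0,0,0,0,255],
])

```text
time: 30.08
ee_pos: [0.3975, -0.3241, 0.1923]
ee_rot: [2.143, 2.296, -0.002]
ft_force: [0.2, -0.5, 0.6]
opening: 0.105
finger_force: 59.1
```

Call:
play_rows([
  [0,0,0,-0.003,-0.0006,0,255],
  [0,0,0,0,0,0,255],
  [0,0,0,0,0,0,255],
])

```text
time: 30.45
ee_pos: [0.3966, -0.3275, 0.1916]
ee_rot: [-2.144, -2.295, 0.002]
ft_force: [0.8, 0.0, -0.6]
opening: 0.102
finger_force: 59.1
```

Call:
play_rows([
  [0,0,0,0,0,0.01,255],
  [0,0,0,0,0,0.01,255],
  [0,0,0,0,0,0.01,255],
  [0,0,0,0,0,0,255],
])

```text
time: 30.95
ee_pos: [0.3961, -0.3272, 0.1606]
ee_rot: [-2.143, -2.294, 0.003]
ft_force: [-0.1, 0.4, -0.7]
opening: 0.101
finger_force: 59.1
```

Call:
play_rows([
  [0,0,0,0,0,0.008,255],
  [0,0,0,0,0,0.008,255],
  [0,0,0,0,0,0.004,255],
  [0,0,0,0,0,0.0015,255],
  [0,0,0,0,0,0,255],
])

```text
time: 31.58
ee_pos: [0.3965, -0.3274, 0.14]
ee_rot: [-2.144, -2.295, 0.002]
ft_force: [-0.4, 0.2, -1.3]
opening: 0.104
finger_force: 59.1
```

Call:
play_rows([
  [0,0,0,0,0,0.0025,255],
  [0,0,0,0,0,0,255],
  [0,0,0,0,0,0,100],
  [0,0,0,0,0,0,0],
  [0,0,0,0,0,0,0],
  [0,0,0,0,0,0,0],
  [0,0,0,0,0,0,0],
])

```text
time: 32.45
ee_pos: [0.3965, -0.3274, 0.1375]
ee_rot: [-2.144, -2.295, 0.002]
ft_force: [-0.7, -0.2, -0.0]
opening: 0.998
finger_force: 0.0
```

Call:
play_rows([
  [0,0,0,0,0,-0.01,0],
  [0,0,0,0,0,-0.03,0],
  [0,0,0,0,0,-0.05,0],
  [0,0,0,0,0,-0.05,0],
  [0,0,0,0,0,0,0],
])

```text
time: 33.08
ee_pos: [0.3975, -0.3284, 0.2808]
ee_rot: [2.142, 2.293, 0.001]
ft_force: [0.1, -0.8, -0.7]
opening: 0.998
finger_force: 0.0
```

```bash
python3 -c "
from h import *
s=manip.observe();print(s['ee_pos'],s['opening'],s['time'])
w=snap('wrist');v=ST
for x in manip.trace(w,'pusher')[:2]:
    m=x['region'].astype(np.uint8);print('pusher',x['conf'],cv2.boundingRect(m))
print('tip pred',proj(w,[v[0],v[1],.174]))
q=snap('side')
for t in('pusher','cheese'):
  for x in manip.trace(q,t)[:2]:
    m=x['region'].astype(np.uint8);print('side',t,x['conf'],cv2.boundingRect(m))
print('side tip',proj(q,[v[0],v[1],.174]))
"
```

```text
[ 0.39747693 -0.32841706  0.28079609] 0.9979791622042755 33.075
pusher 0.58 (271, 155, 15, 49)
tip pred [[277.82510373 193.65202406]]
side pusher 0.65 (287, 343, 12, 38)
side cheese 0.81 (198, 174, 24, 22)
side cheese 0.79 (187, 146, 20, 19)
side tip [[293.62997641 345.58905918]]
```

```bash
python3 -c "
from h import *
print(manip.finish_job())"
```

```text
the job is handed in; nothing more can be done
None
```

I handed the job in at about 33 s; no verdict came back. By my measurements the cheese sits against the stop (7 N contact) and flat to the fence under the hold-down bar. The pusher stands released and upright in its stand.

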